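# Weigh a batch of machined parts on the beam balance

## Robot

A 6-joint arm with a two-finger parallel gripper is mounted at the origin on the work surface. World frame = base frame: x ahead of the robot, y to its left, z up, the work surface at z = 0. Lengths are in m, angles in rad, forces in N, time in s.
With the tool pointing down it reaches from about 0.3 to 0.775 m from the base axis. Payload 14.6 kg.
Tool frame: the origin (TCP) lies midway between the tips of the shut fingers; the grasp point (between the pads) lies 19 mm behind it (ctrl.pinch_z is the distance from the TCP to the grasp point, in m); z points along the fingers, y is the line along which they close (so a half turn about z gives the same grasp; the last joint's range is limited). The gripper opens to 94 mm and grips with 3 to 60 N. Pads are 16 mm wide; open, the fingers measure 119 mm over their backs; the gripper's body (75 mm by 177 mm) begins 78 mm behind the grasp point.
Start: joints at [-1.315, 0.3, 1.521, -0, 1.321, -0.067], TCP at [0.174, -0.522, 0.205] pointing down, gripper open.
Joint ranges: [-3.03, 3.03], [-0.79, 2.21], [0.23, 2.52], [-1.04, 4.18], [0, 3.07], [-2.55, 2.55]. Speed limits (rad/s): [2.22, 2.22, 2.57, 3.14, 3.14, 3.14].

## Interface

Orientations are given as [roll, pitch, yaw] about the fixed x, y, z axes, in that order (R = Rz(yaw) Ry(pitch) Rx(roll)).
In Python, from station import ctrl gives the robot as it stands.
- The arm moves only by the tool jog_arm, never from a script. Its argument "motion" is a list of rows, each a list of 7 numbers: the shift along the tool's x, y, z in m, then the turn, a rotation vector about the tool's x, y, z in rad, then the opening, from -1 (shut) to 1 (fully open). In form: [[tx, ty, tz, rx, ry, rz, gripper], ...]. A call has 1 to 5 rows; each row shifts and turns the commanded pose from where the row before left it, along the tool's axes as they then stand; what a row does not reach is not made up. A row lasts 1/10 s, in which the tool goes at most 50 mm and 8.59 degrees, less where a joint would pass 70% of its speed; a pose out of reach is approached as far as the arm can. A call is refused whole if a number of a shift passes 0.05 or a number of a turn 0.15, either way. A call with a gripper value outside its range is refused whole. The fingers move at their own pace and stop on an object; "squeeze" is the grip in N (left out, the last holds). Time passes only in rows, so rows that do not move let the fingers close. It gives the time, the measured TCP pose, the force, the opening and the grip force at its end, in the units of the state.
- ctrl.get_obs(): the state, without advancing time (a new reading comes with each control period).
- ctrl.camera(name): name is "side" or "top"; returns the picture (420x560x3 uint8, red, green, blue); there is no depth.
- ctrl.camera_model(name): a dict with "intrinsics" (3x3 intrinsics, pixels), "rvec" (rotation vector, rad) and "tvec" (3), from world to camera coordinates, as OpenCV has them. Camera axes: x right, y down, z forward; pixel columns grow to the right and rows downward; lengths in m; the calibration is good to about 2 mm. A picture is of the moment at which its call begins. camera_model takes no time and is no camera call.
- ctrl.hand_in(): hands the job in; it is judged then, once.
The state is a dict: "time_s": time; "qpos": joint angles; "joint_vel": joint speeds; "tau": joint torques, N m; "ee_pos": TCP position; "eef_rot": TCP orientation; "force": force on the tool from outside, world axes, zero at the start; "moment": the same for the moment, N m; "grip_width": finger opening in m; "grip_force": force on a finger pad.
Only numpy, scipy, OpenCV 4.12 (cv2) and the standard library are available. Lean on these libraries where they do the work, as an engineer would, in place of code of your own. Each camera call takes 0.05 s, during which the arm holds its last target. There are 200 camera calls.

## Task

Weigh this batch: first load every machined part that is there (flange, gear, housing, bracket, slot nut) into the square tray of the beam balance, and only then add knob weights from the rubber mat to the round pan until the beam stands level. At the end the weights that are not needed are on the rubber mat, the beam is level and at rest, and the other things on the bench have been left where they were.

Things in the scene. Friction and masses are not known exactly. Their poses are not given: they have to be found in the camera images.
- beam (a joint): beam of the balance, a hinge: 0 = level, positive = tray (parts) side down, negative = round-pan (weights) side down. Empty, it stands level. It tilts 0.05 rad for each 50 g of difference and comes to its stops at +-0.2 rad (200 g or more of difference); it settles in about 1.5 s. Tray and pan stay horizontal and rise and fall with it, 130 mm out on either side of the middle. Black pointer in front of a white plate in the middle of the balance, its top 155 mm above the bench.
- tray_floor (a point): middle of the floor of the balance's square aluminium tray, for the parts: 150 mm in its x, 140 mm in its y, rim 3 mm thick and 8 mm high above the floor. Floor 85 mm above the bench when level, 26 mm lower or higher at the stops. Axes: x and y along its sides, z up; the round pan lies 260 mm away in its -y.
- pan_floor (a point): middle of the floor of the balance's round steel pan, for the weights: 146 mm diameter, rim 3 mm thick and 5 mm high above the floor. Floor 85 mm above the bench when level, 26 mm lower or higher at the stops. z up.
- mat_top (a point): middle of the top of the black rubber weight mat, 180 x 180 mm, 3 mm thick, fixed to the bench; x and y along its sides
- board: plywood board, 180 x 180 x 8 mm, fixed to the bench, on which the smaller parts lie at the start; origin at the centre of its underside
- flange_mid (a point): steel flange: disc 60 mm diameter, 8 mm thick, with a hub 28 mm diameter on top, 24 mm high overall; point on its axis half-way up (12 mm above its underside), z up along the axis. Lies on the bench in front of the balance. All parts lie upright at the start, and some are absent; the weights of the single parts are not known, but those present weigh 250 to 650 g together, a whole multiple of 50 g.
- gear_mid (a point): dark steel gear: disc 46 mm diameter over the teeth, 10 mm thick, with a hub 20 mm diameter on top, 26 mm high overall; point on its axis half-way up (13 mm), z up along the axis
- housing_mid (a point): aluminium housing: block 46 (x) x 36 (y) x 22 mm with a round boss 26 mm diameter on the middle of its top, 36 mm high overall; point on its axis half-way up (18 mm), z up
- bracket_mid (a point): steel T-bracket: foot 46 (x) x 30 (y) x 5 mm with an upright rib 30 mm long (x) and 8 mm thick (y) on its middle, 30 mm high overall; point at its middle half-way up (15 mm), z up
- slotnut_mid (a point): steel T-slot nut: foot 22 x 22 x 8 mm with a neck 22 mm long (x) and 12 mm thick (y) on its middle, 20 mm high overall; point at its middle half-way up (10 mm), z up
- w400_mid (a point): 400 g steel knob weight: round body 42 mm diameter and 34.5 mm high with a knob on top, 16 mm diameter (its neck thinner to the eye, but grips as 16 mm), 53.5 mm high overall; point on its axis half-way up (26.75 mm above its underside), z up along the axis. Stands on the mat at the start.
- w200_mid (a point): 200 g steel knob weight: round body 34 mm diameter and 24.5 mm high with a knob on top, 16 mm diameter (its neck thinner to the eye, but grips as 16 mm), 43.5 mm high overall; point on its axis half-way up (21.75 mm above its underside), z up along the axis. Stands on the mat at the start.
- w100_mid (a point): 100 g steel knob weight: round body 26 mm diameter and 18 mm high with a knob on top, 16 mm diameter (its neck thinner to the eye, but grips as 16 mm), 37 mm high overall; point on its axis half-way up (18.5 mm above its underside), z up along the axis. Stands on the mat at the start.
- w50_mid (a point): 50 g steel knob weight: round body 21 mm diameter and 9.5 mm high with a knob on top, 16 mm diameter (its neck thinner to the eye, but grips as 16 mm), 28.5 mm high overall; point on its axis half-way up (14.25 mm above its underside), z up along the axis. Stands on the mat at the start.
- lenscap: bystander: black lens cap, 44 mm diameter, 11 mm high, on the bench; origin at the centre of its underside
- driver: bystander: screwdriver, 150 mm long, lying behind the balance; origin near its middle
- cleaner: bystander: small bottle of lens cleaner, 40 mm diameter, 85 mm high; origin at the centre of its underside
- slidebox: bystander: grey slide box, 80 x 35 x 30 mm; origin at the centre of its underside
- adapter: bystander: dark steel ring, 52 mm outer diameter, 12 mm high; origin at the centre of its underside

How it is judged:
On the way, in this order (a step that is already met when the one before it is completed fails the run):
1. every part present lies in the tray, none of the weights yet balancing them (beam down on the tray side by more than 0.1 rad) (x of flange_mid in the frame of tray_floor between -0.073 and 0.073 m and y of flange_mid in the frame of tray_floor between -0.068 and 0.068 m and z of flange_mid in the frame of tray_floor between 0 and 0.04 m and x of gear_mid in the frame of tray_floor between -0.073 and 0.073 m and y of gear_mid in the frame of tray_floor between -0.068 and 0.068 m and z of gear_mid in the frame of tray_floor between 0 and 0.04 m and x of housing_mid in the frame of tray_floor between -0.073 and 0.073 m and y of housing_mid in the frame of tray_floor between -0.068 and 0.068 m and z of housing_mid in the frame of tray_floor between 0 and 0.04 m and x of bracket_mid in the frame of tray_floor between -0.073 and 0.073 m and y of bracket_mid in the frame of tray_floor between -0.068 and 0.068 m and z of bracket_mid in the frame of tray_floor between 0 and 0.04 m and x of slotnut_mid in the frame of tray_floor between -0.073 and 0.073 m and y of slotnut_mid in the frame of tray_floor between -0.068 and 0.068 m and z of slotnut_mid in the frame of tray_floor between 0 and 0.04 m and value of joint beam above 0.1 rad), for 0.2 s.
2. the beam stands level (within 0.02 rad) and still (value of joint beam between -0.02 and 0.02 rad and velocity of joint beam between -0.03 and 0.03 rad/s), for 0.5 s.
At the end, for the whole second after the job is handed in: Every part present lies in the tray, its centre inside the rim and under 40 mm above the floor; every weight is in the round pan (centre within 72 mm of its middle) or on the mat (centre within 90 mm in its x and y); the beam is within 0.02 rad of level; all at rest (all of step 2 and x of flange_mid in the frame of tray_floor between -0.073 and 0.073 m and y of flange_mid in the frame of tray_floor between -0.068 and 0.068 m and z of flange_mid in the frame of tray_floor between 0 and 0.04 m and x of gear_mid in the frame of tray_floor between -0.073 and 0.073 m and y of gear_mid in the frame of tray_floor between -0.068 and 0.068 m and z of gear_mid in the frame of tray_floor between 0 and 0.04 m and x of housing_mid in the frame of tray_floor between -0.073 and 0.073 m and y of housing_mid in the frame of tray_floor between -0.068 and 0.068 m and z of housing_mid in the frame of tray_floor between 0 and 0.04 m and x of bracket_mid in the frame of tray_floor between -0.073 and 0.073 m and y of bracket_mid in the frame of tray_floor between -0.068 and 0.068 m and z of bracket_mid in the frame of tray_floor between 0 and 0.04 m and x of slotnut_mid in the frame of tray_floor between -0.073 and 0.073 m and y of slotnut_mid in the frame of tray_floor between -0.068 and 0.068 m and z of slotnut_mid in the frame of tray_floor between 0 and 0.04 m and ((horizontal distance between w400_mid and pan_floor below 0.072 m and z of w400_mid in the frame of pan_floor between 0 and 0.06 m) or (x of w400_mid in the frame of mat_top between -0.09 and 0.09 m and y of w400_mid in the frame of mat_top between -0.09 and 0.09 m and z of w400_mid in the frame of mat_top between 0 and 0.05 m)) and ((horizontal distance between w200_mid and pan_floor below 0.072 m and z of w200_mid in the frame of pan_floor between 0 and 0.06 m) or (x of w200_mid in the frame of mat_top between -0.09 and 0.09 m and y of w200_mid in the frame of mat_top between -0.09 and 0.09 m and z of w200_mid in the frame of mat_top between 0 and 0.05 m)) and ((horizontal distance between w100_mid and pan_floor below 0.072 m and z of w100_mid in the frame of pan_floor between 0 and 0.06 m) or (x of w100_mid in the frame of mat_top between -0.09 and 0.09 m and y of w100_mid in the frame of mat_top between -0.09 and 0.09 m and z of w100_mid in the frame of mat_top between 0 and 0.05 m)) and ((horizontal distance between w50_mid and pan_floor below 0.072 m and z of w50_mid in the frame of pan_floor between 0 and 0.06 m) or (x of w50_mid in the frame of mat_top between -0.09 and 0.09 m and y of w50_mid in the frame of mat_top between -0.09 and 0.09 m and z of w50_mid in the frame of mat_top between 0 and 0.05 m)) and linear speed of each of flange, gear, housing, bracket, slotnut, w400, w200, w100, w50 below 0.03 m/s); the robot touches nothing.
It fails at once if a bystander is moved by more than 5 cm or knocked over (distance of any of driver, lenscap, cleaner, slidebox, adapter from where it was at the start of the episode above 0.05 m or angle between any of lenscap, cleaner, slidebox, adapter's own z axis and vertical above 0.5 rad).
It fails at once if a part or weight falls to the floor (height (world z) of any of flange_mid, gear_mid, housing_mid, bracket_mid, slotnut_mid, w400_mid, w200_mid, w100_mid, w50_mid below -0.1 m).
Of flange, gear, housing, bracket, slotnut only 3 to 5 are there at a start; the rules pass over those that are not, and their reading is None.
At some moment in a run one of gear, housing, bracket, slotnut, w400, w200, w100, w50 may be knocked a few centimetres aside while the robot is not near it.
Once in a run the grip may slacken for a moment while it holds something.
It also fails if it takes over 210 s, if anything falls off the work surface, if the arm or the gripper's body presses on something with over 40 N, if the wrist force passes 120 N, or if a joint passes its speed limit or range.

## Working session

There is one attempt and no reset: what is moved stays moved. The work goes in short steps, Python scripts to look and compute and a tool call to move; the robot and the scene stay as the last step left them, time stands still between calls to the robot, and variables do not carry over. Pictures are saved under pics/ and viewed, at most 14 in all, crops included, and the job is handed in when it is done.

Besides the shell and the picture viewer there is one more tool, called after "Call:" by a JSON object that holds its "name" and its "arguments", one argument or row to a line. jog_arm: Moves the arm, as the interface text tells. Its arguments: {"type":"object","properties":{"motion":{"type":"array"},"squeeze":{"type":"number"}},"required":["motion"]}

```bash
ls; mkdir -p pics; cat > h.py <<'E'
import numpy as np,cv2
from station import ctrl
def model(n):
    m=ctrl.camera_model(n);return np.array(m["intrinsics"],float),np.array(m["rvec"],float),np.array(m["tvec"],float)
def ray(n,u,v,z):
    K,r,t=model(n);R=cv2.Rodrigues(r)[0];c=-R.T@t.ravel();d=R.T@np.linalg.inv(K)@[u,v,1];return c+d*(z-c[2])/d[2]
def proj(n,p):
    K,r,t=model(n);return cv2.projectPoints(np.array(p,float).reshape(-1,1,3),r,t,K,None)[0].reshape(-1,2)
def snap(n,f=None):
    im=cv2.cvtColor(ctrl.camera(n),cv2.COLOR_RGB2BGR)
    if f:cv2.imwrite("pics/"+f,im)
    return im
E
python3 - <<'E'
from h import *
a=snap("top");b=snap("side")
cv2.imwrite("pics/t0.png",cv2.resize(a,(800,600),interpolation=cv2.INTER_CUBIC));cv2.imwrite("pics/s0.png",cv2.resize(b,(800,600),interpolation=cv2.INTER_CUBIC))
np.save("t0.npy",a)
for n in("top","side"):
    K,r,t=model(n);print(n,K[0,0],-cv2.Rodrigues(r)[0].T@t.ravel())
    for u,v in((0,0),(560,0),(560,420),(0,420)):print(ray(n,u,v,0))
print(ctrl.get_obs())
E
```

```text
pics
top 431.98709684468656 [0.45316981 0.00620018 1.06382363]
[1.12555615 0.75584607 0.        ]
[ 1.13676356 -0.71984449  0.        ]
[ 0.08816245 -0.64852751  0.        ]
[0.07155556 0.66137677 0.        ]
side 420.0300779530447 [ 0.39801734 -0.75132514  0.7459065 ]
[-0.74402717  2.74411324  0.        ]
[2.72274405 1.57857628 0.        ]
[ 0.91244932 -0.56306502  0.        ]
[-0.02380218 -0.3181664   0.        ]
{'time_s': 0.1, 'qpos': array([-1.31460434e+00,  3.00375615e-01,  1.52151805e+00, -5.55013858e-07,
        1.32067840e+00, -6.65424189e-02]), 'joint_vel': array([-0.00113739, -0.00281155, -0.00158005,  0.00070684, -0.00033606,
       -0.00049771]), 'tau': array([ 1.63086112e-03, -5.32647514e+01, -3.53283727e+01,  7.09871692e-02,
        2.35209282e-02, -6.51828577e-05]), 'ee_pos': array([ 0.17440742, -0.52137307,  0.20496536]), 'eef_rot': array([-3.14061537e+00, -6.45882117e-05,  3.22734510e-01]), 'force': array([-0.6003602 ,  0.36004797, -0.6149976 ]), 'moment': array([-0.03550908,  0.03895111,  0.02715851]), 'grip_force': 0.0, 'grip_width': 0.09408263758646228}
```

View pics/t0.png

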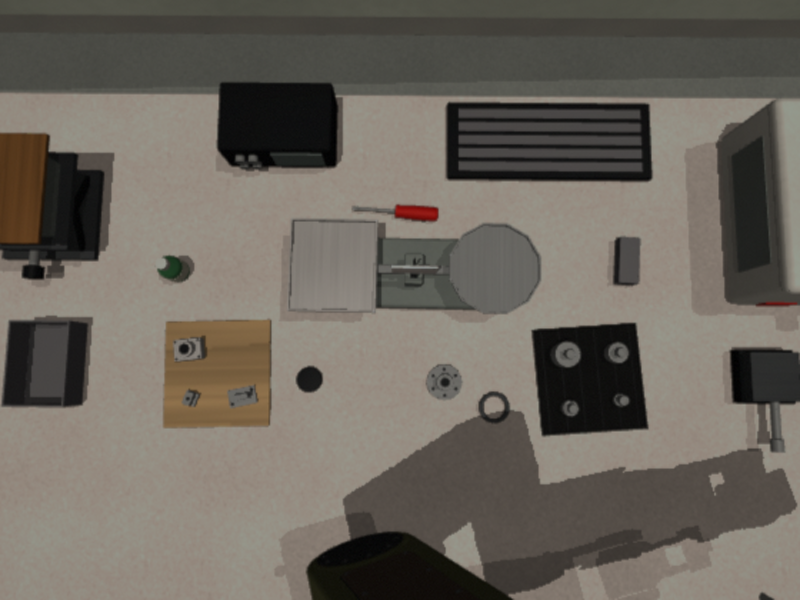

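View pics/s0.png

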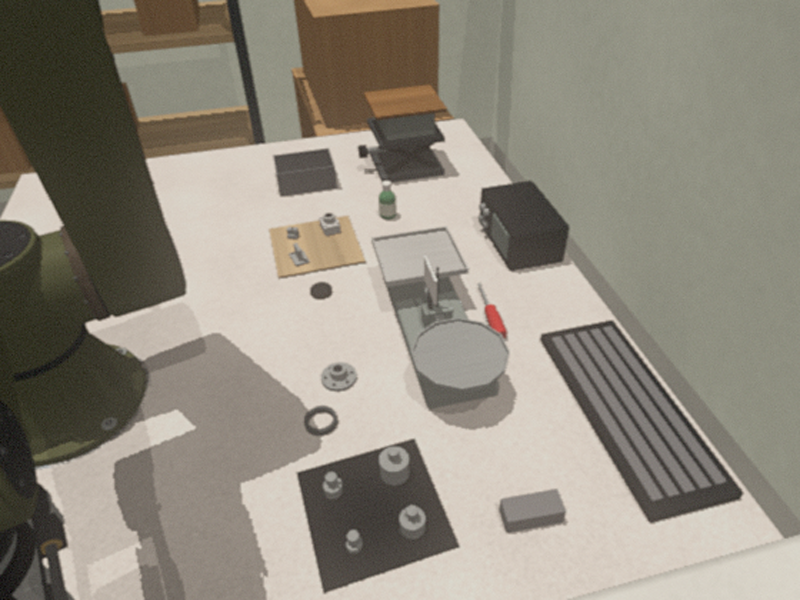

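The top view (800 px scale) shows the flange at (444,381), housing (187,349), slot nut (191,398) and bracket (243,396). There is no gear. The weights are w400 (567,354), w200 (618,352), w100 (570,408) and w50 (622,400). The tray is at (334,265) and the pan at (494,268).

```bash
python3 - <<'E'
from h import *
a=np.load("t0.npy")
c=a[222:302,112:192];c=cv2.resize(c,(600,600),interpolation=cv2.INTER_CUBIC);c=cv2.convertScaleAbs(c,alpha=1.3)
cv2.imwrite("pics/b0.png",c)
s=0.7
for n,u,v,z in(("flange",444,381,.024),("housing",185,349,.044),("slotnut",191,398,.028),("bracket",243,396,.02),("w400",567.5,350,.0565),("w200",619,349,.0465),("w100",570,408,.04),("w50",622,400,.0315),("tray",334,265,.085),("pan",494,268,.085),
 ("trayA",290,222,.093),("trayB",376,219,.093),("trayC",378,312,.093),("trayD",291,309,.093),("matA",532,329,.003),("matB",634,323,.003),("matC",648,428,.003),("matD",544,435,.003),
 ("cap",309,379,.011),("ring",494,407,.012),("cleaner",168,264,.085),("ptr",415,266,.155)):
    print(n,ray("top",u*s,v*s,z).round(4))
E
```

```text
flange [ 0.4363 -0.0654  0.024 ]
housing [0.4842 0.3633 0.044 ]
slotnut [0.4038 0.3546 0.028 ]
bracket [0.4077 0.2704 0.02  ]
w400 [ 0.4889 -0.2636  0.0565]
w200 [ 0.4918 -0.3506  0.0465]
w100 [ 0.3951 -0.2699  0.04  ]
w50 [ 0.4086 -0.3581  0.0315]
tray [0.6201 0.116  0.085 ]
pan [ 0.6178 -0.1411  0.085 ]
trayA [0.6882 0.1876 0.093 ]
trayB [0.6945 0.0492 0.093 ]
trayC [0.5442 0.0438 0.093 ]
trayD [0.5476 0.1815 0.093 ]
matA [ 0.5261 -0.2178  0.003 ]
matB [ 0.5383 -0.3931  0.003 ]
matC [ 0.3613 -0.4103  0.003 ]
matD [ 0.3478 -0.2352  0.003 ]
cap [0.4369 0.162  0.011 ]
ring [ 0.3938 -0.1502  0.012 ]
cleaner [0.6191 0.3836 0.085 ]
ptr [ 0.6079 -0.0128  0.155 ]
```

View pics/b0.png

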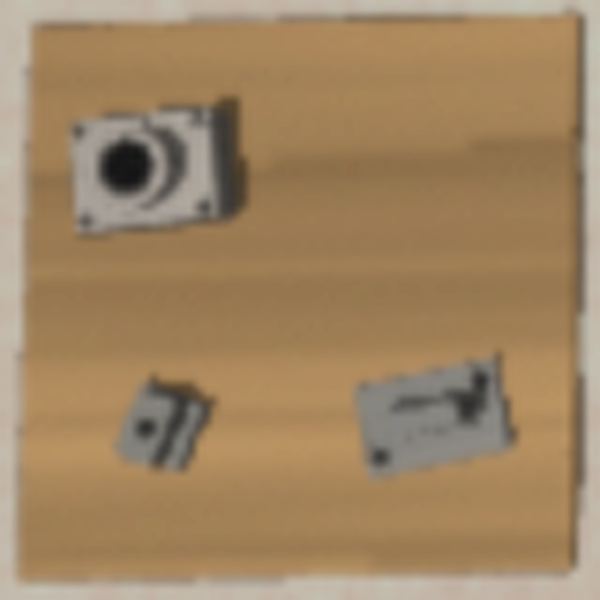

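The crop shows the housing block centred at (150,167), the slot nut neck at (149,426) and the bracket foot at (435,415). Next I'll turn the tool to yaw π/2, so tool x = world y, tool y = world x and tool z points down.

Call:
{"name": "jog_arm", "arguments": {
  "motion": [
    [0,0,0,0,0,-0.14,1],
    [0,0,0,0,0,-0.14,1],
    [0,0,0,0,0,-0.14,1],
    [0,0,0,0,0,-0.14,1],
    [0,0,0,0,0,-0.14,1]
  ]
}}

```text
time_s: 0.6
ee_pos: [0.1744, -0.5214, 0.2051]
eef_rot: [-3.141, -0.001, 1.029]
force: [0.0, 0.1, 0.9]
grip_width: 0.0935
grip_force: 0.0
```

Call:
{"name": "jog_arm", "arguments": {
  "motion": [
    [0,0,0,0,0,-0.14,0.2],
    [0,0,0,0,0,-0.14,0.2],
    [0,0,0,0,0,-0.14,0.2],
    [0,0,0,0,0,-0.128,0.2],
    [0,0,0,0,0,0,0.2]
  ]
}}

```text
time_s: 1.1
ee_pos: [0.1744, -0.5215, 0.2052]
eef_rot: [-3.141, -0.001, 1.573]
force: [0.3, 0.6, -1.1]
grip_width: 0.0585
grip_force: 0.0
```

```bash
python3 - <<'E'
from h import *
o=ctrl.get_obs();print(o["time_s"],o["ee_pos"],o["eef_rot"],o["qpos"])
for n,x,y,z in(("housing",150,167,.030),("slotnut",149,426,.028),("bracket",435,415,.013)):
    print(n,ray("top",112+x/7.5,222+y/7.5,z).round(4))
E
```

```text
1.1 [ 0.17442551 -0.52146355  0.20515379] [-3.14144284e+00 -5.96947137e-04  1.57280936e+00] [-1.31461701e+00  3.00211178e-01  1.52128593e+00  5.26064507e-06
  1.32071098e+00 -1.31663139e+00]
housing [0.4848 0.3622 0.03  ]
slotnut [0.4033 0.359  0.028 ]
bracket [0.4071 0.2724 0.013 ]
```

Call:
{"name": "jog_arm", "arguments": {
  "motion": [
    [0.0456,0.0262,0,0,0,0,0.2],
    [0.0456,0.0262,0,0,0,0,0.2],
    [0.0456,0.0262,0,0,0,0,0.2],
    [0.0456,0.0262,0,0,0,0,0.2],
    [0.0456,0.0262,0,0,0,0,0.2]
  ]
}}

```text
time_s: 1.6
ee_pos: [0.2995, -0.303, 0.2054]
eef_rot: [3.142, 0.0, 1.566]
force: [0.8, -0.7, -0.0]
grip_width: 0.0567
grip_force: 0.0
```

Call:
{"name": "jog_arm", "arguments": {
  "motion": [
    [0.0456,0.0262,0,0,0,0,0.2],
    [0.0456,0.0262,0,0,0,0,0.2],
    [0.0456,0.0262,0,0,0,0,0.2],
    [0.0456,0.0262,0,0,0,0,0.2],
    [0.0456,0.0262,0,0,0,0,0.2]
  ]
}}

```text
time_s: 2.1
ee_pos: [0.4241, -0.086, 0.2056]
eef_rot: [3.141, 0.0, 1.566]
force: [0.9, -0.1, 0.5]
grip_width: 0.0563
grip_force: 0.0
```

Call:
{"name": "jog_arm", "arguments": {
  "motion": [
    [0,0,0.045,0,0,0,0.2],
    [0,0,0.045,0,0,0,0.2],
    [0,0,0.045,0,0,0,0.2],
    [0,0,0,0,0,0,0.2]
  ]
}}

```text
time_s: 2.5
ee_pos: [0.4207, -0.0871, 0.0663]
eef_rot: [-3.133, -0.003, 1.567]
force: [-0.2, -0.4, 0.8]
grip_width: 0.0564
grip_force: 0.0
```

Call:
{"name": "jog_arm", "arguments": {
  "motion": [
    [0.0217,0.0156,0,0,0,0,0.2],
    [0,0,0.03,0,0,0,0.2],
    [0,0,0.026,0,0,0,0.2],
    [0,0,0,0,0,0,0.2],
    [0,0,0,0,0,0,0.2]
  ]
}}

```text
time_s: 3.0
ee_pos: [0.44, -0.0667, 0.0163]
eef_rot: [3.14, 0.0, 1.569]
force: [0.1, 0.6, 0.5]
grip_width: 0.0565
grip_force: 0.0
```

```bash
python3 - <<'E'
from h import *
a=snap("side");u,v=proj("side",[.436,-.065,.02])[0].astype(int);print(u,v)
c=a[v-60:v+60,u-80:u+80];cv2.imwrite("pics/f1.png",cv2.resize(c,(640,480),interpolation=cv2.INTER_CUBIC))
E
```

```text
236 258
```

View pics/f1.png

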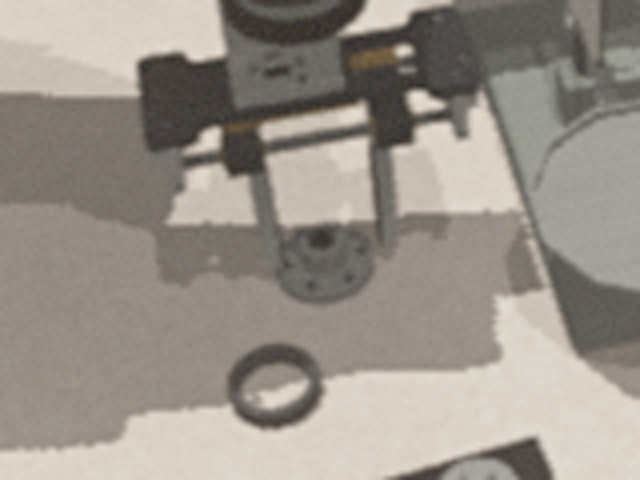

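The flange hub is at crop (320,240), between the finger tips at (273,262) and (388,250). I'll lower slightly and grip.

Call:
{"name": "jog_arm", "arguments": {
  "motion": [
    [0,-0.003,0.0055,0,0,0,0.2],
    [0,0,0,0,0,0,-1],
    [0,0,0,0,0,0,-1],
    [0,0,0,0,0,0,-1],
    [0,0,0,0,0,0,-1]
  ],
  "squeeze": 30
}}

```text
time_s: 3.55
ee_pos: [0.4361, -0.0664, 0.0091]
eef_rot: [-3.141, 0.0, 1.571]
force: [-3.5, -0.0, 2.7]
grip_width: 0.0278
grip_force: 2.0
```

Call:
{"name": "jog_arm", "arguments": {
  "motion": [
    [0,0,0,0,0,0,-1],
    [0,0,-0.04,0,0,0,-1],
    [0,0,-0.05,0,0,0,-1],
    [0,0,-0.05,0,0,0,-1],
    [0,0,-0.01,0,0,0,-1]
  ]
}}

```text
time_s: 4.05
ee_pos: [0.4379, -0.0667, 0.1638]
eef_rot: [3.134, 0.002, 1.571]
force: [0.5, 0.2, -3.0]
grip_width: 0.0272
grip_force: 30.0
```

Call:
{"name": "jog_arm", "arguments": {
  "motion": [
    [0.036,0.022,0,0,0,0,-1],
    [0.036,0.03,0,0,0,0,-1],
    [0.036,0.03,0,0,0,0,-1],
    [0.035,0.03,0,0,0,0,-1],
    [0.012,0.034,0,0,0,0,-1]
  ]
}}

```text
time_s: 4.55
ee_pos: [0.5825, 0.0918, 0.1575]
eef_rot: [-3.14, -0.0, 1.573]
force: [-0.0, -0.8, -1.8]
grip_width: 0.0268
grip_force: 30.0
```

Call:
{"name": "jog_arm", "arguments": {
  "motion": [
    [0,0,0,0,0,0,-1],
    [0,0,0,0,0,0,-1]
  ]
}}

```text
time_s: 4.75
ee_pos: [0.5816, 0.0887, 0.157]
eef_rot: [-3.139, 0.0, 1.571]
force: [-0.8, -0.5, -1.9]
grip_width: 0.0272
grip_force: 30.0
```

Call:
{"name": "jog_arm", "arguments": {
  "motion": [
    [0,0.002,0.035,0,0,0,-1],
    [0,0,0.025,0,0,0,-1],
    [0,0,0.015,0,0,0,-1],
    [0,0,0.006,0,0,0,-1],
    [0,0,0,0,0,0,-1]
  ]
}}

```text
time_s: 5.25
ee_pos: [0.5838, 0.0884, 0.0779]
eef_rot: [-3.141, 0.0, 1.57]
force: [-1.0, -0.5, -0.7]
grip_width: 0.027
grip_force: 46.9
```

Call:
{"name": "jog_arm", "arguments": {
  "motion": [
    [0,0,0,0,0,0,-0.1],
    [0,0,0,0,0,0,-0.1],
    [0,0,0,0,0,0,-0.1],
    [0,0,-0.04,0,0,0,-0.1],
    [0,0,-0.05,0,0,0,-0.1]
  ]
}}

```text
time_s: 5.75
ee_pos: [0.5832, 0.0886, 0.1678]
eef_rot: [-3.138, 0.0, 1.571]
force: [0.8, 0.6, -0.3]
grip_width: 0.0427
grip_force: 0.0
```

Call:
{"name": "jog_arm", "arguments": {
  "motion": [
    [0.037,-0.035,0,0,0,0,-0.1],
    [0.037,-0.035,0,0,0,0,-0.1],
    [0.037,-0.035,0,0,0,0,-0.1],
    [0.037,-0.035,0,0,0,0,-0.1],
    [0.036,-0.036,0,0,0,0,-0.1]
  ]
}}

```text
time_s: 6.25
ee_pos: [0.41, 0.2705, 0.1686]
eef_rot: [3.14, -0.001, 1.571]
force: [1.1, 0.7, 0.7]
grip_width: 0.0421
grip_force: 0.0
```

Call:
{"name": "jog_arm", "arguments": {
  "motion": [
    [0,0,0.04,0,0,-0.12,-0.1],
    [0,0,0.04,0,0,-0.117,-0.1],
    [0,0,0.03,0,0,0,-0.1],
    [0,0,0,0,0,0,-0.1]
  ]
}}

```text
time_s: 6.65
ee_pos: [0.4097, 0.2685, 0.0553]
eef_rot: [-3.136, 0.001, 1.808]
force: [0.3, 0.1, -0.2]
grip_width: 0.0424
grip_force: 0.0
```

```bash
cat >> h.py <<'E'
def delta(x,y,z,n=""):
    o=ctrl.get_obs();p=o["ee_pos"];w=o["eef_rot"][2];d=np.array([x,y,z])-p
    c,s=np.cos(w),np.sin(w);print(n,"t",o["time_s"],"tool shift",np.round([c*d[0]+s*d[1],s*d[0]-c*d[1],-d[2]],4),"yaw",round(w,3),"pos",p.round(4))
def pair(names,fn,x0=80,y0=60):
    pass
E
python3 - <<'E'
from h import *
delta(.4071,.2724,.0155)
a=snap("top");s=snap("side")
u,v=proj("top",[.407,.272,.02])[0].astype(int);c=a[v-40:v+40,u-50:u+50]
u,v=proj("side",[.407,.272,.02])[0].astype(int);d=s[v-40:v+40,u-50:u+50];print(u,v)
cv2.imwrite("pics/k1.png",cv2.resize(np.hstack([c,d]),(800,320),interpolation=cv2.INTER_CUBIC))
E
```

```text
t 6.65 tool shift [ 0.0044 -0.0016  0.0398] yaw 1.808 pos [0.4097 0.2685 0.0553]
208 178
```

View pics/k1.png

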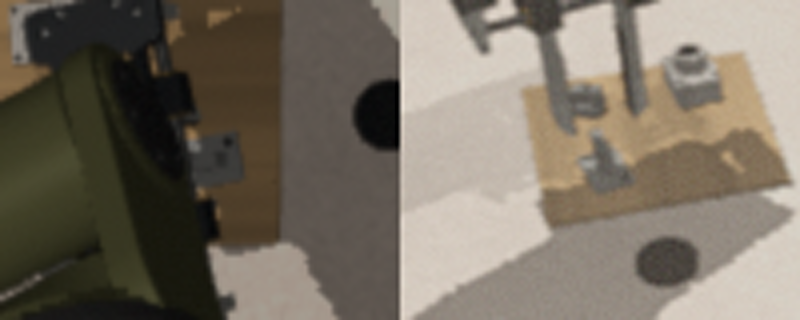

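The side view shows the bracket foot at (605,175), where I expected it. I'll descend and grip the rib.

Call:
{"name": "jog_arm", "arguments": {
  "motion": [
    [0.004,-0.002,0.02,0,0,0,-0.1],
    [0,0,0.02,0,0,0,-0.1],
    [0,0,0,0,0,0,-0.1],
    [0,0,0,0,0,0,-1],
    [0,0,0,0,0,0,-1]
  ]
}}

```text
time_s: 7.25
ee_pos: [0.4094, 0.2732, 0.0197]
eef_rot: [3.139, -0.001, 1.808]
force: [-0.2, 0.1, 0.6]
grip_width: 0.0296
grip_force: 0.0
```

Call:
{"name": "jog_arm", "arguments": {
  "motion": [
    [0,0,0,0,0,0,-1],
    [0,0,0,0,0,0,-1],
    [0,0,-0.03,0,0,0,-1],
    [0,0,-0.05,0,0,0,-1],
    [0,0,-0.05,0,0,0,-1]
  ]
}}

```text
time_s: 7.75
ee_pos: [0.4079, 0.2724, 0.1495]
eef_rot: [-3.14, 0.0, 1.808]
force: [2.0, 0.2, 0.3]
grip_width: 0.0065
grip_force: 30.0
```

```bash
python3 - <<'E'
from h import *
delta(.654,.0805,.15)
E
```

```text
t 7.75 tool shift [-0.2443  0.1942 -0.0005] yaw 1.808 pos [0.4079 0.2724 0.1495]
```

Call:
{"name": "jog_arm", "arguments": {
  "motion": [
    [0,0,-0.01,0,0,0.12,-1],
    [0,0,0,0,0,0.117,-1],
    [-0.028,0.035,0,0,0,0,-1],
    [-0.028,0.035,0,0,0,0,-1],
    [-0.028,0.035,0,0,0,0,-1]
  ]
}}

```text
time_s: 8.25
ee_pos: [0.5145, 0.1877, 0.1584]
eef_rot: [3.141, -0.0, 1.572]
force: [0.4, 0.5, -1.1]
grip_width: 0.0062
grip_force: 30.0
```

Call:
{"name": "jog_arm", "arguments": {
  "motion": [
    [-0.027,0.035,0,0,0,0,-1],
    [-0.027,0.035,0,0,0,0,-1],
    [-0.027,0.035,0,0,0,0,-1],
    [-0.027,0.036,0,0,0,0,-1],
    [0,0,0,0,0,0,-1]
  ]
}}

```text
time_s: 8.75
ee_pos: [0.6568, 0.077, 0.1568]
eef_rot: [-3.141, 0.001, 1.567]
force: [-1.4, 0.1, -1.4]
grip_width: 0.0068
grip_force: 30.0
```

```bash
python3 - <<'E'
from h import *
delta(.654,.0805,.066)
a=snap("top");s=snap("side")
u,v=proj("top",[.62,.05,.1])[0].astype(int);c=a[v-50:v+50,u-65:u+65]
u,v=proj("side",[.62,.08,.1])[0].astype(int);d=s[v-50:v+50,u-65:u+65];print(u,v)
cv2.imwrite("pics/k2.png",cv2.resize(np.hstack([c,d]),(800,308),interpolation=cv2.INTER_CUBIC))
E
```

```text
t 8.75 tool shift [ 0.0035 -0.0028  0.0908] yaw 1.567 pos [0.6568 0.077  0.1568]
295 182
```

View pics/k2.png

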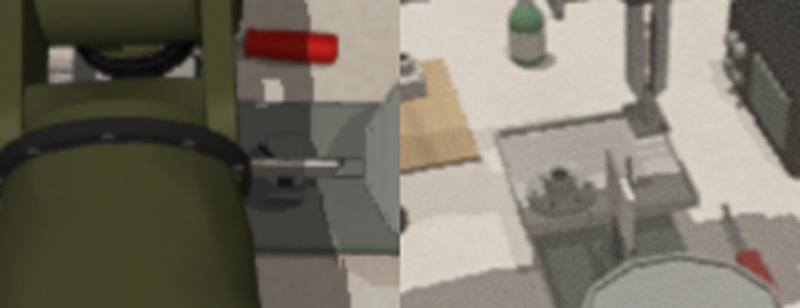

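The flange sits in the lowered tray at (560,195) and the bracket hangs in the grip at (648,115). I'll lower it and release.

Call:
{"name": "jog_arm", "arguments": {
  "motion": [
    [0.003,-0.003,0.035,0,0,0,-1],
    [0,0,0.03,0,0,0,-1],
    [0,0,0.014,0,0,0,-1],
    [0,0,0.007,0,0,0,-1],
    [0,0,0.002,0,0,0,-1]
  ]
}}

```text
time_s: 9.35
ee_pos: [0.651, 0.0851, 0.0753]
eef_rot: [3.14, -0.0, 1.572]
force: [-26.0, -2.5, 45.6]
grip_width: 0.0076
grip_force: 30.1
```

Call:
{"name": "jog_arm", "arguments": {
  "motion": [
    [0,0,0,0,0,0,-0.4],
    [0,0,0,0,0,0,-0.4],
    [0,0,-0.03,0,0,0,-0.4],
    [0,0,-0.05,0,0,0,-0.4],
    [-0.01,-0.02,-0.02,0,0,0,-0.1]
  ]
}}

```text
time_s: 9.85
ee_pos: [0.6328, 0.075, 0.1742]
eef_rot: [3.136, -0.001, 1.572]
force: [0.1, -0.5, 0.3]
grip_width: 0.0332
grip_force: 0.0
```

```bash
python3 - <<'E'
from h import *
delta(.4848,.3622,.165)
E
```

```text
t 9.85 tool shift [ 0.2875 -0.1476  0.0092] yaw 1.572 pos [0.6328 0.075  0.1742]
```

```bash
python3 - <<'E'
from h import *
s=snap("side")
u,v=proj("side",[.62,.05,.08])[0].astype(int);d=s[v-50:v+50,u-65:u+65];print(u,v)
cv2.imwrite("pics/k3.png",cv2.resize(d,(780,600),interpolation=cv2.INTER_CUBIC))
for h in(.093,.067):print(proj("side",[[.544,.186,h],[.544,.046,h],[.694,.046,h],[.694,.186,h]])-[u-65,v-50])
E
```

```text
298 195
[[25.42325005 21.38293477]
 [36.53978554 52.58988926]
 [94.27409212 42.60319826]
 [78.31922236 12.96823609]]
[[26.01476834 29.17099786]
 [37.0094892  60.63276451]
 [93.82301347 50.61079689]
 [78.13683158 20.70704217]]
```

View pics/k3.png

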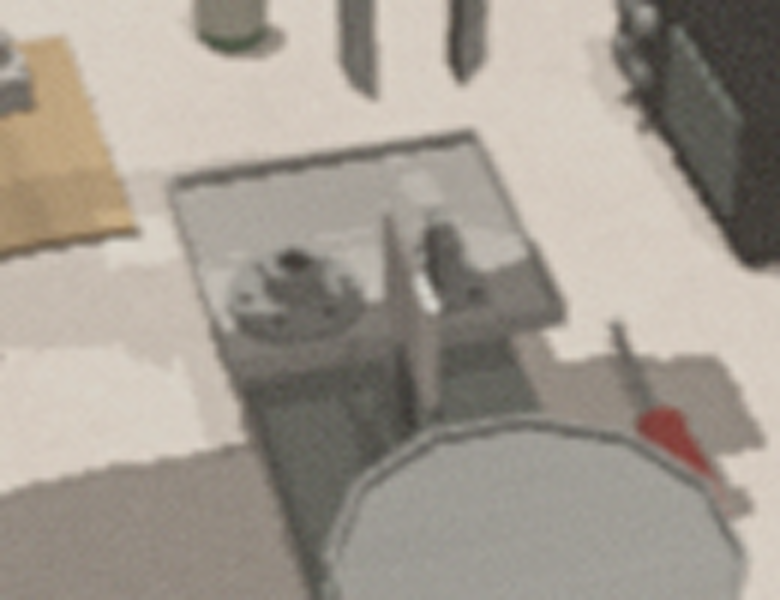

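The tray is at its lower stop, the flange is at (295,295) and the bracket stands at (450,265). I'll fetch the housing next.

Call:
{"name": "jog_arm", "arguments": {
  "motion": [
    [0.048,-0.025,0,0,0,0,0.3],
    [0.048,-0.025,0,0,0,0,0.3],
    [0.048,-0.025,0,0,0,0,0.3],
    [0.048,-0.025,0,0,0,0,0.3],
    [0.048,-0.025,0,0,0,0,0.3]
  ]
}}

```text
time_s: 10.4
ee_pos: [0.5142, 0.2973, 0.1698]
eef_rot: [-3.141, 0.0, 1.571]
force: [0.4, 1.1, -0.5]
grip_width: 0.0609
grip_force: 0.0
```

Call:
{"name": "jog_arm", "arguments": {
  "motion": [
    [0.048,-0.023,0,0,0,0,0.3],
    [0,0,0.04,0,0,-0.127,0.3],
    [0,0,0.04,0,0,0,0.3],
    [0,0,0,0,0,0,0.3]
  ]
}}

```text
time_s: 10.8
ee_pos: [0.4913, 0.3397, 0.0849]
eef_rot: [-3.133, 0.004, 1.699]
force: [0.0, 1.1, -0.0]
grip_width: 0.0614
grip_force: 0.0
```

```bash
python3 - <<'E'
from h import *
delta(.4848,.3622,.0115)
s=snap("side")
u,v=proj("side",[.485,.362,.03])[0].astype(int);d=s[v-40:v+40,u-53:u+53]
cv2.imwrite("pics/k4.png",cv2.resize(d,(795,600),interpolation=cv2.INTER_CUBIC))
E
```

```text
t 10.8 tool shift [ 0.0232 -0.0036  0.0734] yaw 1.699 pos [0.4913 0.3397 0.0849]
```

View pics/k4.png

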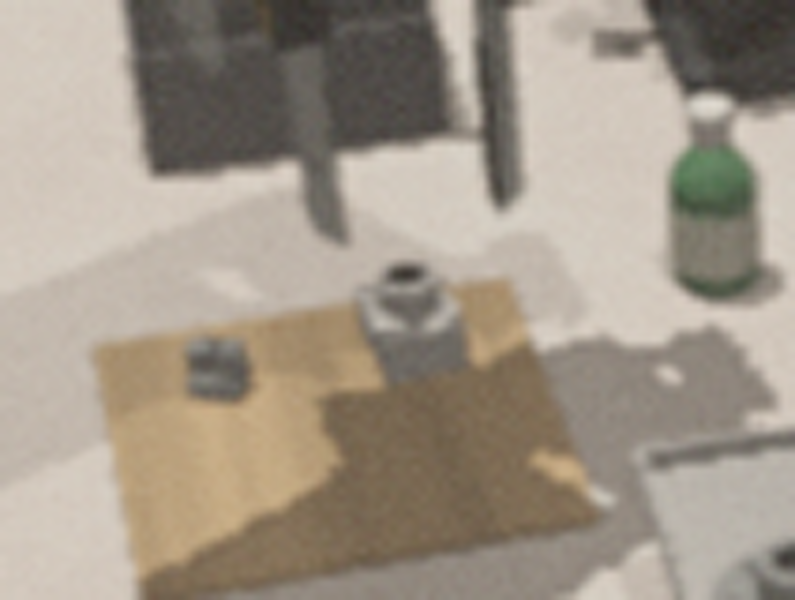

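The housing is where I expected, with its boss at (408,280), and the slot nut is at (215,368). I'll descend on the housing.

Call:
{"name": "jog_arm", "arguments": {
  "motion": [
    [0.023,-0.002,0,0,0,0,0.3],
    [0,0,0.04,0,0,0,0.3],
    [0,0,0.03,0,0,0,0.3],
    [0,0,0.002,0,0,0,0.3],
    [0,0,0,0,0,0,0.3]
  ]
}}

```text
time_s: 11.35
ee_pos: [0.4904, 0.3635, 0.0201]
eef_rot: [3.14, -0.001, 1.697]
force: [0.6, 0.4, 0.2]
grip_width: 0.0613
grip_force: 0.0
```

Call:
{"name": "jog_arm", "arguments": {
  "motion": [
    [0,0,0,0,0,0,-1],
    [0,0,0,0,0,0,-1],
    [0,0,0,0,0,0,-1],
    [0,0,0,0,0,0,-1],
    [0,0,0,0,0,0,-1]
  ]
}}

```text
time_s: 11.85
ee_pos: [0.4898, 0.3633, 0.0189]
eef_rot: [3.141, -0.0, 1.698]
force: [-1.5, -1.8, 7.4]
grip_width: 0.0354
grip_force: 30.0
```

Call:
{"name": "jog_arm", "arguments": {
  "motion": [
    [0,0,-0.03,0,0,0,-1],
    [0,0,-0.05,0,0,0,-1],
    [0,0,-0.05,0,0,0,-1],
    [0,0,-0.02,0,0,0.127,-1],
    [0,0,0,0,0,0,-1]
  ]
}}

```text
time_s: 12.35
ee_pos: [0.4905, 0.3637, 0.1715]
eef_rot: [3.137, -0.003, 1.568]
force: [0.2, 0.1, -0.5]
grip_width: 0.0356
grip_force: 30.0
```

```bash
python3 - <<'E'
from h import *
delta(.649,.152,.16)
E
```

```text
t 12.35 tool shift [-0.2113  0.159   0.0115] yaw 1.568 pos [0.4905 0.3637 0.1715]
```

Call:
{"name": "jog_arm", "arguments": {
  "motion": [
    [-0.035,0.0265,0,0,0,0,-1],
    [-0.035,0.0265,0,0,0,0,-1],
    [-0.035,0.0265,0,0,0,0,-1],
    [-0.035,0.0265,0,0,0,0,-1],
    [-0.035,0.0265,0,0,0,0,-1]
  ]
}}

```text
time_s: 12.85
ee_pos: [0.6223, 0.1864, 0.1658]
eef_rot: [-3.139, 0.001, 1.574]
force: [-0.4, 1.3, -1.1]
grip_width: 0.0354
grip_force: 30.0
```

Call:
{"name": "jog_arm", "arguments": {
  "motion": [
    [-0.035,0.0265,0,0,0,0,-1],
    [0,0,0.03,0,0,0,-1],
    [0,0,0,0,0,0,-1]
  ]
}}

```text
time_s: 13.15
ee_pos: [0.6466, 0.1516, 0.1319]
eef_rot: [-3.133, 0.002, 1.572]
force: [-1.4, -0.1, -0.7]
grip_width: 0.0354
grip_force: 30.0
```

```bash
python3 - <<'E'
from h import *
delta(.649,.152,.075)
E
```

```text
t 13.15 tool shift [0.0003 0.0024 0.0569] yaw 1.572 pos [0.6466 0.1516 0.1319]
```

Call:
{"name": "jog_arm", "arguments": {
  "motion": [
    [0.002,0,0.025,0,0,0,-1],
    [0,0,0.015,0,0,0,-1],
    [0,0,0.008,0,0,0,-1],
    [0,0,0,0,0,0,-1]
  ]
}}

```text
time_s: 13.55
ee_pos: [0.6478, 0.1554, 0.0889]
eef_rot: [-3.14, 0.0, 1.572]
force: [0.0, -0.6, -1.9]
grip_width: 0.0356
grip_force: 30.0
```

Call:
{"name": "jog_arm", "arguments": {
  "motion": [
    [0,0,0.008,0,0,0,-1],
    [0,0,0.004,0,0,0,-1],
    [0,0,0.001,0,0,0,-1],
    [0,0,0,0,0,0,-1]
  ]
}}

```text
time_s: 13.95
ee_pos: [0.6485, 0.1551, 0.077]
eef_rot: [3.141, -0.0, 1.571]
force: [-0.8, -0.5, -0.7]
grip_width: 0.0357
grip_force: 30.0
```

Call:
{"name": "jog_arm", "arguments": {
  "motion": [
    [0,0,0.003,0,0,0,-1],
    [0,0,0,0,0,0,-1],
    [0,0,0,0,0,0,0],
    [0,0,0,0,0,0,0],
    [0,0,0,0,0,0,0]
  ]
}}

```text
time_s: 14.45
ee_pos: [0.6486, 0.1551, 0.0742]
eef_rot: [3.141, -0.0, 1.571]
force: [-0.2, -0.1, -0.1]
grip_width: 0.0469
grip_force: 0.0
```

Call:
{"name": "jog_arm", "arguments": {
  "motion": [
    [0,0,-0.03,0,0,0,0],
    [0,0,-0.05,0,0,0,0],
    [0,0,-0.02,0,0,0,0],
    [0,0,0,0,0,0,0]
  ]
}}

```text
time_s: 14.85
ee_pos: [0.6498, 0.1553, 0.178]
eef_rot: [3.135, -0.001, 1.571]
force: [0.1, 0.6, -1.0]
grip_width: 0.0468
grip_force: 0.0
```

```bash
python3 - <<'E'
from h import *
delta(.404,.359,.16)
E
```

```text
t 14.85 tool shift [ 0.2037 -0.2458  0.018 ] yaw 1.571 pos [0.6498 0.1553 0.178 ]
```

Call:
{"name": "jog_arm", "arguments": {
  "motion": [
    [0.034,-0.041,0,0,0,0,0],
    [0.034,-0.041,0,0,0,0,0],
    [0.034,-0.041,0,0,0,0,0],
    [0.034,-0.041,0,0,0,0,0],
    [0.034,-0.041,0,0,0,0,0]
  ]
}}

```text
time_s: 15.35
ee_pos: [0.4539, 0.3154, 0.1727]
eef_rot: [-3.14, 0.001, 1.571]
force: [0.1, 0.6, -0.7]
grip_width: 0.0467
grip_force: 0.0
```

Call:
{"name": "jog_arm", "arguments": {
  "motion": [
    [0.034,-0.041,0,0,0,0,0],
    [0,0,0.04,0,0,0.134,0],
    [0,0,0.04,0,0,0.134,0],
    [0,0,0.02,0,0,0.134,0],
    [0,0,0,0,0,0,0]
  ]
}}

```text
time_s: 15.85
ee_pos: [0.4157, 0.3454, 0.0703]
eef_rot: [-3.138, 0.006, 1.167]
force: [0.1, 0.4, 0.2]
grip_width: 0.047
grip_force: 0.0
```

```bash
python3 - <<'E'
from h import *
delta(.404,.3585,.011)
s=snap("side")
u,v=proj("side",[.404,.359,.02])[0].astype(int);d=s[v-40:v+40,u-53:u+53]
cv2.imwrite("pics/k5.png",cv2.resize(d,(795,600),interpolation=cv2.INTER_CUBIC))
E
```

```text
t 15.85 tool shift [ 0.0074 -0.0159  0.0593] yaw 1.167 pos [0.4157 0.3454 0.0703]
```

View pics/k5.png

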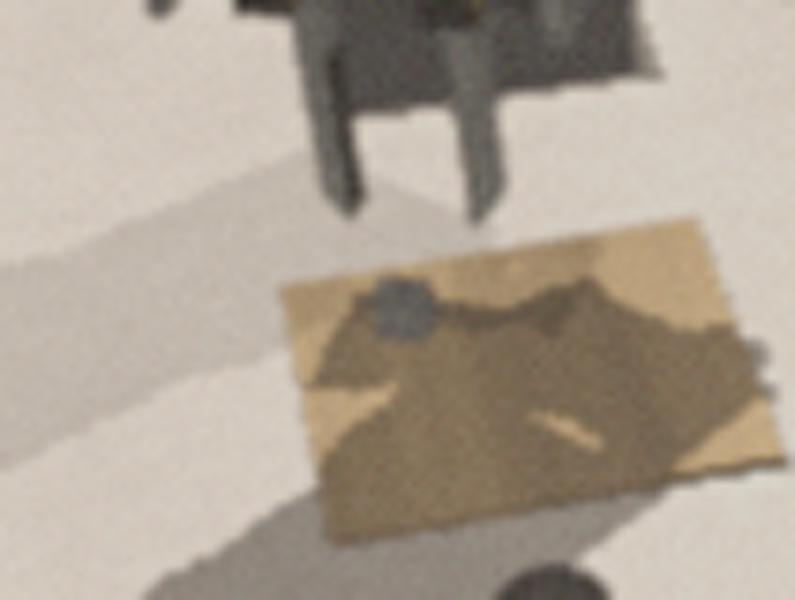

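The slot nut at (403,308) is where I expected it. I'll descend and grip.

Call:
{"name": "jog_arm", "arguments": {
  "motion": [
    [0.007,-0.015,0,0,0,0,0],
    [0,0,0.03,0,0,0,0],
    [0,0,0.02,0,0,0,0],
    [0,0,0.003,0,0,0,0],
    [0,0,0,0,0,0,0]
  ]
}}

```text
time_s: 16.4
ee_pos: [0.4069, 0.3591, 0.0219]
eef_rot: [3.141, -0.001, 1.171]
force: [-1.0, -0.3, -0.1]
grip_width: 0.0472
grip_force: 0.0
```

```bash
python3 - <<'E'
from h import *
delta(.404,.3585,.0125)
E
```

```text
t 16.4 tool shift [-0.0017 -0.0024  0.0094] yaw 1.171 pos [0.4069 0.3591 0.0219]
```

Call:
{"name": "jog_arm", "arguments": {
  "motion": [
    [0,-0.002,0.009,0,0,0,0],
    [0,0,0,0,0,0,0],
    [0,0,0,0,0,0,-1],
    [0,0,0,0,0,0,-1],
    [0,0,0,0,0,0,-1]
  ]
}}

```text
time_s: 16.9
ee_pos: [0.4048, 0.3598, 0.0123]
eef_rot: [3.141, -0.0, 1.169]
force: [-0.5, 0.4, -0.5]
grip_width: 0.0263
grip_force: 0.0
```

Call:
{"name": "jog_arm", "arguments": {
  "motion": [
    [0,0,0,0,0,0,-1],
    [0,0,0,0,0,0,-1]
  ]
}}

```text
time_s: 17.1
ee_pos: [0.4048, 0.3598, 0.0122]
eef_rot: [3.141, -0.0, 1.169]
force: [0.6, -1.4, 1.4]
grip_width: 0.0218
grip_force: 30.0
```

Call:
{"name": "jog_arm", "arguments": {
  "motion": [
    [0,0,-0.03,0,0,0,-1],
    [0,0,-0.05,0,0,-0.134,-1],
    [0,0,-0.05,0,0,-0.134,-1],
    [0,0,-0.02,0,0,-0.134,-1],
    [0,0,0,0,0,0,-1]
  ]
}}

```text
time_s: 17.6
ee_pos: [0.4056, 0.3605, 0.1651]
eef_rot: [3.137, -0.003, 1.574]
force: [-0.2, 0.6, -1.2]
grip_width: 0.0212
grip_force: 30.0
```

```bash
python3 - <<'E'
from h import *
delta(.584,.158,.16)
E
```

```text
t 17.6 tool shift [-0.203   0.1777  0.0051] yaw 1.574 pos [0.4056 0.3605 0.1651]
```

Call:
{"name": "jog_arm", "arguments": {
  "motion": [
    [-0.035,0.0305,0,0,0,0,-1],
    [-0.035,0.0305,0,0,0,0,-1],
    [-0.035,0.0305,0,0,0,0,-1],
    [-0.035,0.0305,0,0,0,0,-1],
    [-0.035,0.0305,0,0,0,0,-1]
  ]
}}

```text
time_s: 18.1
ee_pos: [0.5576, 0.1829, 0.1601]
eef_rot: [-3.139, 0.001, 1.567]
force: [-0.4, 0.9, -0.3]
grip_width: 0.0218
grip_force: 30.0
```

Call:
{"name": "jog_arm", "arguments": {
  "motion": [
    [-0.032,0.0265,0,0,0,0,-1],
    [0,0,0.03,0,0,0,-1],
    [0,0,0.03,0,0,0,-1],
    [0,0,0,0,0,0,-1]
  ]
}}

```text
time_s: 18.5
ee_pos: [0.5811, 0.1518, 0.0963]
eef_rot: [-3.133, 0.002, 1.567]
force: [0.3, -0.2, 0.3]
grip_width: 0.0222
grip_force: 30.0
```

```bash
python3 - <<'E'
from h import *
delta(.584,.158,.066)
E
```

```text
t 18.5 tool shift [0.0062 0.0029 0.0303] yaw 1.567 pos [0.5811 0.1518 0.0963]
```

Call:
{"name": "jog_arm", "arguments": {
  "motion": [
    [0.003,0.003,0.012,0,0,0,-1],
    [0,0,0.008,0,0,0,-1],
    [0,0,0.003,0,0,0,-1],
    [0,0,0,0,0,0,-1],
    [0,0,0,0,0,0,-1]
  ]
}}

```text
time_s: 19.0
ee_pos: [0.5869, 0.1558, 0.0796]
eef_rot: [3.141, -0.0, 1.571]
force: [-0.5, 1.2, -0.4]
grip_width: 0.0217
grip_force: 30.0
```

Call:
{"name": "jog_arm", "arguments": {
  "motion": [
    [0,0,0.007,0,0,0,-1],
    [0,0,0.004,0,0,0,-1],
    [0,0,0.002,0,0,0,-1],
    [0,0,0,0,0,0,-1],
    [0,0,0,0,0,0,-1]
  ]
}}

```text
time_s: 19.5
ee_pos: [0.5867, 0.1557, 0.066]
eef_rot: [3.141, -0.0, 1.571]
force: [0.1, 1.1, -0.6]
grip_width: 0.0215
grip_force: 30.0
```

Call:
{"name": "jog_arm", "arguments": {
  "motion": [
    [0,0,0,0,0,0,-0.3],
    [0,0,0,0,0,0,-0.3],
    [0,0,0,0,0,0,-0.3],
    [0,0,-0.03,0,0,0,-0.3],
    [0,0,-0.05,0,0,0,-0.3]
  ]
}}

```text
time_s: 20.0
ee_pos: [0.5852, 0.1554, 0.1441]
eef_rot: [-3.136, 0.001, 1.571]
force: [-0.2, 1.3, 0.6]
grip_width: 0.0333
grip_force: 0.0
```

Call:
{"name": "jog_arm", "arguments": {
  "motion": [
    [-0.03,-0.03,0,0,0,0,-0.3],
    [-0.04,-0.03,0,0,0,0,-0.3],
    [-0.04,-0.03,0,0,0,0,-0.3],
    [-0.04,-0.03,0,0,0,0,-0.3],
    [-0.04,0,0,0,0,0,-0.3]
  ]
}}

```text
time_s: 20.5
ee_pos: [0.464, -0.0353, 0.1462]
eef_rot: [-3.141, -0.0, 1.571]
force: [0.7, 0.7, 0.1]
grip_width: 0.0328
grip_force: 0.0
```

Call:
{"name": "jog_arm", "arguments": {
  "motion": [
    [-0.045,0,0,0,0,0,-0.3],
    [-0.045,0,0,0,0,0,-0.3],
    [-0.045,0,0,0,0,0,-0.3],
    [-0.04,0,0,0,0,0,-0.3],
    [0,0,0,0,0,0,-0.3]
  ]
}}

```text
time_s: 21.0
ee_pos: [0.4663, -0.213, 0.146]
eef_rot: [3.141, 0.001, 1.567]
force: [-0.2, 1.0, 0.5]
grip_width: 0.0328
grip_force: 0.0
```

```bash
python3 - <<'E'
from h import *
delta(.4889,-.2636,.16)
a=snap("top");s=snap("side")
u,v=proj("side",[.62,.08,.08])[0].astype(int);d=s[v-50:v+50,u-65:u+65]
c=a[140:240,170:300]
cv2.imwrite("pics/k6.png",cv2.resize(np.hstack([c,d]),(800,308),interpolation=cv2.INTER_CUBIC))
cv2.imwrite("t1.png",a);cv2.imwrite("s1.png",s)
E
```

```text
t 21.0 tool shift [-0.0505  0.0228 -0.014 ] yaw 1.567 pos [ 0.4663 -0.213   0.146 ]
```

View pics/k6.png

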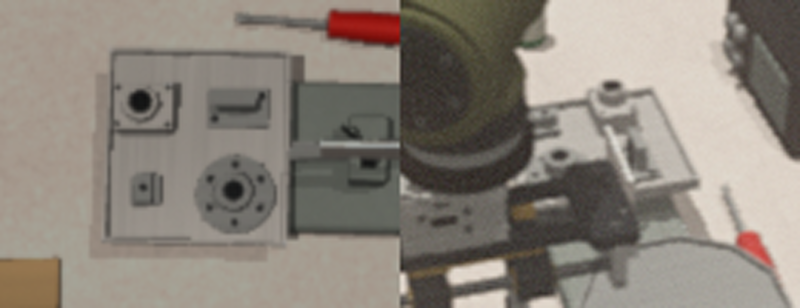

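The top view shows the housing (140,100), bracket (238,105), slot nut (145,190) and flange (235,190), all inside the tray, which is down. I'll check the weights next, by blobs.

```bash
cat >> h.py <<'E'
def blobs(a,n="top"):
    g=cv2.cvtColor(a,cv2.COLOR_BGR2GRAY);m=np.zeros_like(g)
    q=proj(n,[[.522,-.222,.003],[.534,-.39,.003],[.365,-.405,.003],[.352,-.239,.003]]).astype(np.int32)
    cv2.fillConvexPoly(m,q,255);b=((g>60)&(m>0)).astype(np.uint8)
    k,_,st,ce=cv2.connectedComponentsWithStats(b)
    for i in range(1,k):
        if st[i,4]>15:print(n,st[i],ce[i].round(1),ray(n,*ce[i],.025).round(4))
E
python3 - <<'E'
from h import *
print("t0");blobs(np.load("t0.npy"));print("t1");blobs(cv2.imread("t1.png"));blobs(cv2.imread("s1.png"),"side")
E
```

```text
t0
top [389 239  17  18 236] [397.1 247.7] [ 0.4837 -0.2714  0.025 ]
top [426 240  14  14 143] [432.5 246.6] [ 0.4872 -0.356   0.025 ]
top [430 277  10   7  42] [435.6 280.3] [ 0.4076 -0.3608  0.025 ]
top [394 281  11  10  76] [399.2 285.7] [ 0.394  -0.2745  0.025 ]
t1
top [409 234  39  36 689] [429.1 250.7] [ 0.4773 -0.3477  0.025 ]
top [380 277  14  13 114] [386.9 283.9] [ 0.3981 -0.2454  0.025 ]
side [263 308  32  34 620] [276.8 325.1] [ 0.4856 -0.2713  0.025 ]
side [ 209  327  109   84 4957] [257.4 368.3] [ 0.4299 -0.3523  0.025 ]
```

```bash
python3 - <<'E'
from h import *
a=np.load("t0.npy");s=cv2.imread("pics/s0.png")
c=cv2.resize(a[228:303,375:450],(600,600),interpolation=cv2.INTER_CUBIC);cv2.imwrite("pics/m0.png",cv2.convertScaleAbs(c,alpha=1.2))
E
```

```text
(no output)
```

View pics/m0.png

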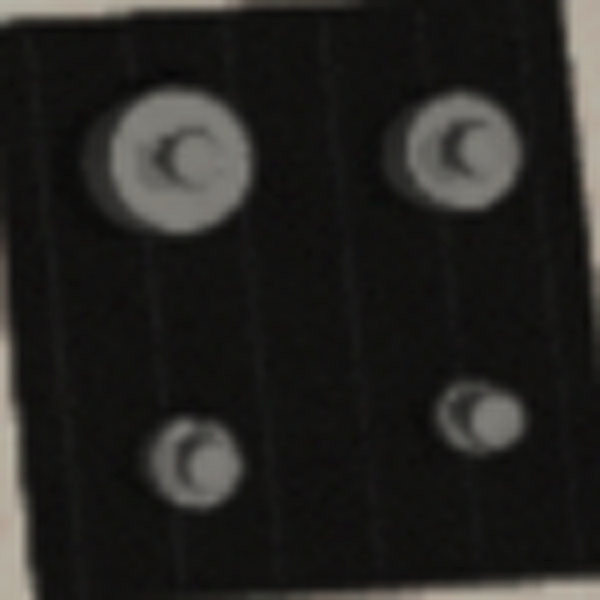

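The crop shows the knob tops at (198,157) w400, (476,150) w200, (211,463) w100 and (498,419) w50. The body tops are at (181,160), (463,152), (198,462) and (478,415).

```bash
python3 - <<'E'
from h import *
for n,k,kz,b,bz in(("400",(198,157),.0565,(181,160),.0375),("200",(476,150),.0465,(463,152),.0275),("100",(211,463),.040,(198,462),.021),("50",(498,419),.0315,(478,415),.0125)):
    f=lambda p,z:ray("top",375+p[0]/8,228+p[1]/8,z)[:2].round(4)
    print(n,f(k,kz),f(b,bz))
delta(.487,-.2685,.16)
E
```

```text
400 [ 0.4829 -0.2692] [ 0.4825 -0.2694]
200 [ 0.4861 -0.3532] [ 0.4861 -0.3561]
100 [ 0.3946 -0.2755] [ 0.3937 -0.2768]
50 [ 0.4078 -0.3624] [ 0.4081 -0.3633]
 t 21.1 tool shift [-0.0588  0.0207 -0.0142] yaw 1.569 pos [ 0.4664 -0.2097  0.1458]
```

Call:
{"name": "jog_arm", "arguments": {
  "motion": [
    [-0.032,0.008,0,0,0,0,-0.2],
    [-0.0275,0.0085,0,0,0,0,-0.2],
    [0,0,0.04,0,0,0,-0.2],
    [0,0,0.03,0,0,0,-0.2],
    [0,0,0,0,0,0,-0.2]
  ]
}}

```text
time_s: 21.6
ee_pos: [0.4817, -0.2665, 0.0726]
eef_rot: [-3.136, -0.004, 1.572]
force: [0.5, 0.2, -0.0]
grip_width: 0.0375
grip_force: 0.0
```

```bash
python3 - <<'E'
from h import *
delta(.4828,-.2692,.040)
s=snap("side");u,v=proj("side",[.483,-.269,.05])[0].astype(int);print(u,v)
cv2.imwrite("pics/m1.png",cv2.resize(s[v-45:v+75,u-80:u+80],(800,600),interpolation=cv2.INTER_CUBIC))
E
```

```text
t 21.6 tool shift [-0.0027  0.0011  0.0326] yaw 1.572 pos [ 0.4817 -0.2665  0.0726]
274 317
```

View pics/m1.png

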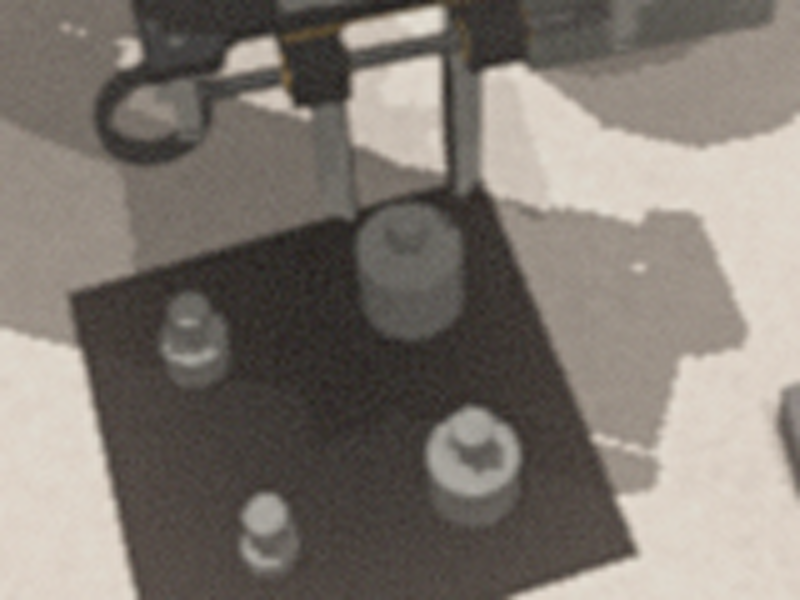

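All four weights are in place: w400 knob (405,232), w100 (190,305), w200 (475,420) and w50 (265,507). I'll grip w400.

Call:
{"name": "jog_arm", "arguments": {
  "motion": [
    [-0.001,0,0.02,0,0,0,-0.2],
    [0,0,0.01,0,0,0,-0.2],
    [0,0,0,0,0,0,-0.2],
    [0,0,0,0,0,0,-0.2]
  ]
}}

```text
time_s: 22.05
ee_pos: [0.4837, -0.2698, 0.0471]
eef_rot: [3.141, 0.001, 1.571]
force: [0.6, 0.9, -0.1]
grip_width: 0.0378
grip_force: 0.0
```

```bash
python3 - <<'E'
from h import *
delta(.4828,-.2692,.040)
E
```

```text
t 22.05 tool shift [ 0.0006 -0.0009  0.0071] yaw 1.571 pos [ 0.4837 -0.2698  0.0471]
```

Call:
{"name": "jog_arm", "arguments": {
  "motion": [
    [0,0,0.007,0,0,0,-0.2],
    [0,0,0,0,0,0,-1],
    [0,0,0,0,0,0,-1],
    [0,0,0,0,0,0,-1],
    [0,0,0,0,0,0,-1]
  ],
  "squeeze": 40
}}

```text
time_s: 22.55
ee_pos: [0.4833, -0.2699, 0.0391]
eef_rot: [3.141, 0.0, 1.571]
force: [1.5, -0.3, 0.5]
grip_width: 0.015
grip_force: 40.0
```

Call:
{"name": "jog_arm", "arguments": {
  "motion": [
    [0,0,0,0,0,0,-1],
    [0,0,-0.04,0,0,0,-1],
    [0,0,-0.05,0,0,0,-1],
    [0,0,-0.05,0,0,0,-1],
    [0,0,-0.01,0,0,0,-1]
  ]
}}

```text
time_s: 23.05
ee_pos: [0.4845, -0.2707, 0.1945]
eef_rot: [3.135, 0.004, 1.571]
force: [0.0, -1.5, -4.2]
grip_width: 0.0143
grip_force: 40.0
```

```bash
python3 - <<'E'
from h import *
delta(.600,-.125,.19)
E
```

```text
t 23.05 tool shift [0.1457 0.1155 0.0045] yaw 1.571 pos [ 0.4845 -0.2707  0.1945]
```

Call:
{"name": "jog_arm", "arguments": {
  "motion": [
    [0.03,0.031,0,0,0,0,-1],
    [0.03,0.031,0,0,0,0,-1],
    [0.03,0.031,0,0,0,0,-1],
    [0.03,0.031,0,0,0,0,-1],
    [0.03,0.031,0,0,0,0,-1]
  ]
}}

```text
time_s: 23.55
ee_pos: [0.6387, -0.1183, 0.1872]
eef_rot: [-3.139, -0.0, 1.571]
force: [1.1, -0.4, -3.4]
grip_width: 0.015
grip_force: 40.0
```

Call:
{"name": "jog_arm", "arguments": {
  "motion": [
    [0,0,0,0,0,0,-1],
    [0,0,0.02,0,0,0,-1],
    [0,0,0.01,0,0,0,-1],
    [0,0,0,0,0,0,-1]
  ]
}}

```text
time_s: 23.95
ee_pos: [0.6369, -0.1199, 0.1563]
eef_rot: [-3.137, -0.001, 1.57]
force: [0.3, -1.3, -3.8]
grip_width: 0.0151
grip_force: 40.0
```

Call:
{"name": "jog_arm", "arguments": {
  "motion": [
    [0,0,0.008,0,0,0,-1],
    [0,0,0.008,0,0,0,-1],
    [0,0,0.006,0,0,0,-1],
    [0,0,0,0,0,0,-1],
    [0,0,0,0,0,0,-1]
  ]
}}

```text
time_s: 24.45
ee_pos: [0.6381, -0.12, 0.1373]
eef_rot: [3.142, 0.0, 1.571]
force: [0.2, -0.9, -0.1]
grip_width: 0.0146
grip_force: 40.0
```

Call:
{"name": "jog_arm", "arguments": {
  "motion": [
    [0,0,0,0,0,0,-0.3],
    [0,0,0,0,0,0,-0.3],
    [0,0,0,0,0,0,-0.3],
    [0,0,-0.03,0,0,0,-0.3],
    [0,0,-0.05,0,0,0,-0.3]
  ]
}}

```text
time_s: 24.95
ee_pos: [0.637, -0.1195, 0.2149]
eef_rot: [-3.136, -0.002, 1.571]
force: [0.8, -0.6, -0.6]
grip_width: 0.033
grip_force: 0.0
```

Call:
{"name": "jog_arm", "arguments": {
  "motion": [
    [-0.04,-0.04,0,0,0,0,-0.2],
    [-0.04,-0.04,0,0,0,0,-0.2],
    [-0.04,-0.04,0,0,0,0,-0.2],
    [-0.04,-0.04,0,0,0,0,-0.2],
    [-0.04,-0.02,0,0,0,0,-0.2]
  ]
}}

```text
time_s: 25.45
ee_pos: [0.4748, -0.3021, 0.2177]
eef_rot: [3.141, 0.0, 1.571]
force: [0.4, -0.7, 0.7]
grip_width: 0.0379
grip_force: 0.0
```

Call:
{"name": "jog_arm", "arguments": {
  "motion": [
    [-0.04,-0.02,0,0,0,0,-0.2],
    [0,0,0,0,0,0,-0.2],
    [0,0,0,0,0,0,-0.2],
    [0,0,0,0,0,0,-0.2],
    [0,0,0,0,0,0,-0.2]
  ]
}}

```text
time_s: 25.95
ee_pos: [0.4574, -0.3402, 0.217]
eef_rot: [3.141, 0.0, 1.572]
force: [-0.1, 0.6, 0.3]
grip_width: 0.0378
grip_force: 0.0
```

Call:
{"name": "jog_arm", "arguments": {
  "motion": [
    [0,0,0,0,0,0,-0.2],
    [0,0,0,0,0,0,-0.2],
    [0,0,0,0,0,0,-0.2],
    [0,0,0,0,0,0,-0.2],
    [0,0,0,0,0,0,-0.2]
  ]
}}

```text
time_s: 26.45
ee_pos: [0.4568, -0.3412, 0.217]
eef_rot: [3.142, -0.0, 1.571]
force: [-0.4, 0.2, -0.1]
grip_width: 0.0378
grip_force: 0.0
```

```bash
python3 - <<'E'
from h import *
delta(.3942,-.276,.16)
a=snap("top");s=snap("side");cv2.imwrite("t2.png",a);cv2.imwrite("s2.png",s)
u,v=proj("side",[.62,.0,.09])[0].astype(int);print(u,v)
d=s[v-75:v+75,u-75:u+75];c=a[120:240,180:400]
c=cv2.resize(c,(360,196));d=cv2.resize(d,(440,440),interpolation=cv2.INTER_CUBIC)
o=np.zeros((440,800,3),np.uint8);o[:196,:360]=c;o[:,360:]=d;cv2.imwrite("pics/w1.png",o)
E
```

```text
t 26.45 tool shift [ 0.0652 -0.0626  0.057 ] yaw 1.571 pos [ 0.4568 -0.3412  0.217 ]
304 204
```

View pics/w1.png

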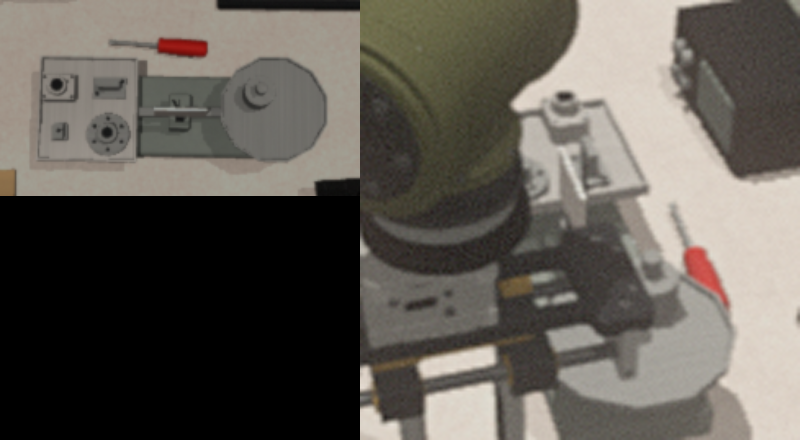

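The top view shows w400 in the pan at (260,92) and the parts in the tray. The tray has risen part of the way, with its corner at (648,188) in the side view. I'll measure the rise numerically by optical flow of the tray features.

```bash
cat > tilt.py <<'E'
from h import *
def tilt(f):
    a=cv2.imread("s1.png",0);b=cv2.imread(f,0)
    P3=np.array([[.6485,.155,.095],[.6485,.155,.081],[.652,.083,.085],[.694,.046,.067],[.694,.186,.067]])
    p=proj("side",P3)
    m=np.zeros_like(a)
    for q in p:cv2.circle(m,tuple(int(round(x)) for x in q),9,255,-1)
    c=cv2.goodFeaturesToTrack(a,25,.05,3,mask=m)
    q,st,e=cv2.calcOpticalFlowPyrLK(a,b,c,None,winSize=(13,13),maxLevel=2)
    q2,st2,_=cv2.calcOpticalFlowPyrLK(b,a,q,None,winSize=(13,13),maxLevel=2)
    k=(st.ravel()>0)&(np.linalg.norm(q2-c,axis=2).ravel()<.3)
    d=(q-c)[k].reshape(-1,2)
    g=(proj("side",P3+[0,0,.026])-p).mean(0)
    dz=d@g/(g@g)*.026;dz=np.array([x for x in dz if x>.004])
    print("flow",d.round(1).tolist(),"per26mm",g.round(2));print("rise mm",np.sort(dz*1000).round(1),"beam",round(.2-np.median(dz)/.13,3))
E
python3 - <<'E'
from tilt import *
tilt("s2.png")
# pan radius in top: t0, t1, t2
E
```

```text
flow [[0.0, 0.0], [-0.0, -4.0], [0.20000000298023224, -3.799999952316284], [0.20000000298023224, -3.700000047683716]] per26mm [ 0.15 -7.98]
rise mm [12.1 12.5 12.9] beam 0.104
```

The beam reads 0.104, so 100 g is missing and w100 is next.

Call:
{"name": "jog_arm", "arguments": {
  "motion": [
    [0.033,-0.031,0,0,0,0,-0.2],
    [0.032,-0.031,0,0,0,0,-0.2],
    [0,0,0.05,0,0,0,-0.2],
    [0,0,0.05,0,0,0,-0.2],
    [0,0,0.04,0,0,0,-0.2]
  ]
}}

```text
time_s: 27.05
ee_pos: [0.3942, -0.2758, 0.0753]
eef_rot: [3.141, 0.0, 1.571]
force: [-0.2, -1.0, 0.3]
grip_width: 0.0376
grip_force: 0.0
```

Call:
{"name": "jog_arm", "arguments": {
  "motion": [
    [0,0,0,0,0,0,-0.2],
    [0,0,0,0,0,0,-0.2]
  ]
}}

```text
time_s: 27.25
ee_pos: [0.3951, -0.2765, 0.078]
eef_rot: [-3.142, -0.0, 1.571]
force: [-0.2, 0.0, 0.8]
grip_width: 0.0375
grip_force: 0.0
```

```bash
python3 - <<'E'
from h import *
delta(.3942,-.276,.0235)
s=snap("side");u,v=proj("side",[.394,-.276,.03])[0].astype(int);print(u,v)
cv2.imwrite("pics/m2.png",cv2.resize(s[v-50:v+40,u-60:u+60],(800,600),interpolation=cv2.INTER_CUBIC))
E
```

```text
t 27.25 tool shift [ 0.0005 -0.0009  0.0545] yaw 1.571 pos [ 0.3951 -0.2765  0.078 ]
231 335
```

View pics/m2.png

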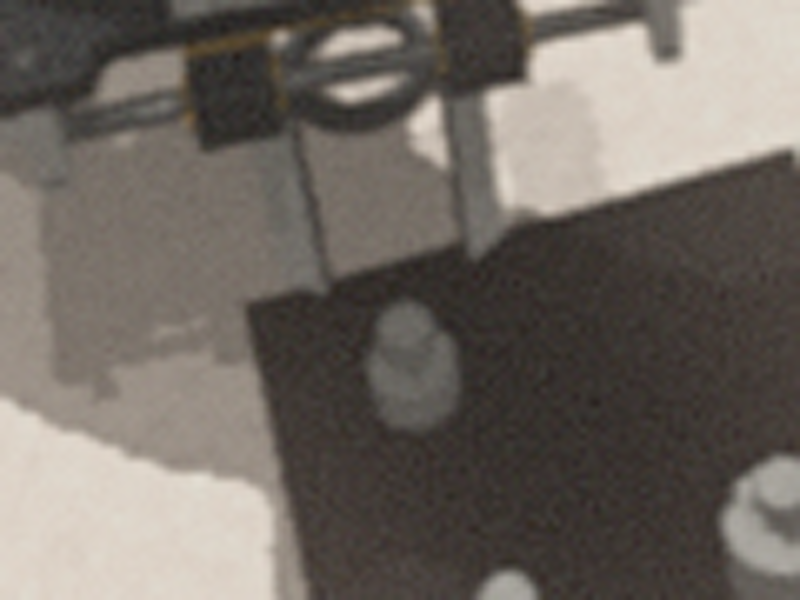

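The w100 knob at (405,330) is between the fingers. I'll descend and grip.

Call:
{"name": "jog_arm", "arguments": {
  "motion": [
    [0,0,0.03,0,0,0,-0.2],
    [0,0,0.016,0,0,0,-0.2],
    [0,0,0,0,0,0,-0.2],
    [0,0,0,0,0,0,-0.2]
  ]
}}

```text
time_s: 27.7
ee_pos: [0.3956, -0.277, 0.0329]
eef_rot: [3.14, 0.002, 1.571]
force: [0.4, -0.1, 0.7]
grip_width: 0.0376
grip_force: 0.0
```

Call:
{"name": "jog_arm", "arguments": {
  "motion": [
    [0,0,0.009,0,0,0,-0.2],
    [0,0,0,0,0,0,-0.2],
    [0,0,0,0,0,0,-1],
    [0,0,0,0,0,0,-1],
    [0,0,0,0,0,0,-1]
  ]
}}

```text
time_s: 28.2
ee_pos: [0.3948, -0.2763, 0.0222]
eef_rot: [3.141, 0.0, 1.571]
force: [-0.1, -0.7, -0.9]
grip_width: 0.0173
grip_force: 0.0
```

Call:
{"name": "jog_arm", "arguments": {
  "motion": [
    [0,0,0,0,0,0,-1],
    [0,0,-0.04,0,0,0,-1],
    [0,0,-0.05,0,0,0,-1],
    [0,0,-0.05,0,0,0,-1],
    [0,0,-0.03,0,0,0,-1]
  ]
}}

```text
time_s: 28.7
ee_pos: [0.3952, -0.2765, 0.1957]
eef_rot: [3.139, 0.002, 1.571]
force: [0.0, 0.1, -1.6]
grip_width: 0.0151
grip_force: 40.0
```

Call:
{"name": "jog_arm", "arguments": {
  "motion": [
    [0.015,0.035,0,0,0,0,-1],
    [0.015,0.035,0,0,0,0,-1],
    [0.015,0.035,0,0,0,0,-1],
    [0.015,0.035,0,0,0,0,-1],
    [0.015,0.035,0,0,0,0,-1]
  ]
}}

```text
time_s: 29.2
ee_pos: [0.571, -0.2003, 0.1918]
eef_rot: [-3.141, -0.0, 1.571]
force: [0.2, -0.3, -0.0]
grip_width: 0.0151
grip_force: 40.0
```

```bash
python3 - <<'E'
from h import *
delta(.62,-.178,.16)
E
```

```text
t 29.2 tool shift [0.0223 0.049  0.0318] yaw 1.571 pos [ 0.571  -0.2003  0.1918]
```

Call:
{"name": "jog_arm", "arguments": {
  "motion": [
    [0.011,0.025,0,0,0,0,-1],
    [0.011,0.024,0,0,0,0,-1],
    [0,0,0.03,0,0,0,-1],
    [0,0,0.025,0,0,0,-1],
    [0,0,0,0,0,0,-1]
  ]
}}

```text
time_s: 29.7
ee_pos: [0.6172, -0.1785, 0.1331]
eef_rot: [-3.135, -0.002, 1.571]
force: [0.3, -0.2, -1.0]
grip_width: 0.0147
grip_force: 40.0
```

Call:
{"name": "jog_arm", "arguments": {
  "motion": [
    [0,0,0,0,0,0,-1],
    [0,0,0.008,0,0,0,-1],
    [0,0,0.008,0,0,0,-1],
    [0,0,0.006,0,0,0,-1],
    [0,0,0,0,0,0,-1]
  ]
}}

```text
time_s: 30.2
ee_pos: [0.6184, -0.1792, 0.114]
eef_rot: [-3.14, -0.0, 1.571]
force: [-0.1, 0.8, -1.1]
grip_width: 0.0151
grip_force: 40.0
```

Call:
{"name": "jog_arm", "arguments": {
  "motion": [
    [0,0,0.004,0,0,0,-1],
    [0,0,0,0,0,0,-1],
    [0,0,0,0,0,0,-0.4],
    [0,0,0,0,0,0,-0.4],
    [0,0,0,0,0,0,-0.4]
  ]
}}

```text
time_s: 30.7
ee_pos: [0.6188, -0.1792, 0.1112]
eef_rot: [3.141, 0.0, 1.571]
force: [-0.4, -0.5, -0.2]
grip_width: 0.028
grip_force: 0.0
```

Call:
{"name": "jog_arm", "arguments": {
  "motion": [
    [0,0,-0.02,0,0,0,-0.4],
    [0,0,-0.05,0,0,0,-0.4],
    [0,0,-0.04,0,0,0,-0.4],
    [-0.04,-0.045,0,0,0,0,-0.4],
    [-0.04,-0.045,0,0,0,0,-0.4]
  ]
}}

```text
time_s: 31.2
ee_pos: [0.5437, -0.2459, 0.2221]
eef_rot: [3.139, 0.001, 1.573]
force: [0.5, -1.0, -0.5]
grip_width: 0.0281
grip_force: 0.0
```

Call:
{"name": "jog_arm", "arguments": {
  "motion": [
    [-0.045,-0.045,0,0,0,0,-0.4],
    [-0.045,-0.045,0,0,0,0,-0.4],
    [-0.045,0,0,0,0,0,-0.4],
    [-0.045,0,0,0,0,0,-0.4],
    [0,0,0,0,0,0,-0.4]
  ]
}}

```text
time_s: 31.7
ee_pos: [0.4719, -0.4105, 0.2202]
eef_rot: [-3.141, 0.0, 1.567]
force: [-0.6, 0.6, -0.4]
grip_width: 0.0285
grip_force: 0.0
```

Call:
{"name": "jog_arm", "arguments": {
  "motion": [
    [0,0,0,0,0,0,-0.4],
    [0,0,0,0,0,0,-0.4],
    [0,0,0,0,0,0,-0.4],
    [0,0,0,0,0,0,-0.4],
    [0,0,0,0,0,0,-0.4]
  ]
}}

```text
time_s: 32.2
ee_pos: [0.4736, -0.4058, 0.2212]
eef_rot: [3.141, 0.0, 1.572]
force: [-0.6, 0.2, 0.4]
grip_width: 0.0283
grip_force: 0.0
```

Call:
{"name": "jog_arm", "arguments": {
  "motion": [
    [0,0,0,0,0,0,-0.4],
    [0,0,0,0,0,0,-0.4],
    [0,0,0,0,0,0,-0.4],
    [0,0,0,0,0,0,-0.4],
    [0,0,0,0,0,0,-0.4]
  ]
}}

```text
time_s: 32.7
ee_pos: [0.4733, -0.4064, 0.2209]
eef_rot: [3.142, -0.0, 1.571]
force: [0.2, 0.4, -1.0]
grip_width: 0.0284
grip_force: 0.0
```

```bash
python3 - <<'E'
from tilt import *
s=snap("side");a=snap("top");cv2.imwrite("s3.png",s);cv2.imwrite("t3.png",a);tilt("s3.png")
o=ctrl.get_obs();print(o["time_s"],o["ee_pos"])
blobs(s,"side")
# weights in pan, top view: difference to empty pan
d=cv2.absdiff(cv2.cvtColor(a,cv2.COLOR_BGR2GRAY),cv2.cvtColor(np.load("t0.npy"),cv2.COLOR_BGR2GRAY))
m=(d>25).astype(np.uint8);k,_,st,ce=cv2.connectedComponentsWithStats(m)
for i in range(1,k):
    if st[i,4]>12:
        p=ray("top",*ce[i],.11)
        if p[0]>.5:print(st[i],p.round(3))
E
```

```text
flow [] per26mm [ 0.15 -7.98]
rise mm [] beam nan
32.8 [ 0.47326875 -0.40638473  0.22091078]
side [ 265  310   53   74 1239] [289.8 347.4] [ 0.4983 -0.3261  0.025 ]
side [ 217  364   52   47 1074] [238.  389.3] [ 0.389  -0.3824  0.025 ]
[205 164  23  18  91] [0.639 0.143 0.11 ]
[210 167   8   8  54] [0.65 0.16 0.11]
[237 167  20  13 122] [0.645 0.085 0.11 ]
[211 168  10  10  24] [0.644 0.151 0.11 ]
[327 175  16  13  56] [ 0.623 -0.107  0.11 ]
[357 184   8  10  23] [ 0.61  -0.167  0.11 ]
[233 189  26  26 461] [0.579 0.084 0.11 ]
[ 428  189   70   84 2874] [ 0.53  -0.399  0.11 ]
[211 194  11  11  92] [0.584 0.151 0.11 ]
  return _methods._mean(a, axis=axis, dtype=dtype,
  ret = ret.dtype.type(ret / rcount)
```

```bash
python3 - <<'E'
from h import *
g=lambda f:(cv2.cvtColor(np.load(f),cv2.COLOR_BGR2GRAY) if f.endswith("npy") else cv2.imread(f,0))
t0=g("t0.npy")
# tray rim corner points and pan rim points, 12px patches
P={"trayA":[.694,.186,.093],"trayD":[.544,.186,.093],"panR":[.619,-.2165,.09],"panF":[.546,-.1435,.09]}
for n,X in P.items():
    u,v=proj("top",X)[0].round().astype(int);r=7;T=t0[v-r:v+r+1,u-r:u+r+1]
    for f in("t1.png","t2.png","t3.png"):
        b=g(f)[v-r-5:v+r+6,u-r-5:u+r+6]
        up=4;R=cv2.matchTemplate(cv2.resize(b,None,fx=up,fy=up,interpolation=cv2.INTER_CUBIC),cv2.resize(T,None,fx=up,fy=up,interpolation=cv2.INTER_CUBIC),cv2.TM_CCOEFF_NORMED)
        _,mx,_,l=cv2.minMaxLoc(R);print(n,f,"shift",l[0]/up-5,l[1]/up-5,round(mx,2))
    e=proj("top",[np.add(X,[0,0,-.026]),X]);print("   expected at stop",(e[0]-e[1]).round(2))
E
```

```text
trayA t1.png shift 1.5 2.75 0.96
trayA t2.png shift 1.0 1.25 0.99
trayA t3.png shift 0.0 0.0 1.0
   expected at stop [1.95 2.69]
trayD t1.png shift 2.5 0.5 0.85
trayD t2.png shift 1.0 -0.25 0.85
trayD t3.png shift 0.0 0.0 0.99
   expected at stop [2.04 1.07]
panR t1.png shift 2.5 -2.75 0.99
panR t2.png shift 1.25 -1.75 0.99
panR t3.png shift 0.0 0.0 1.0
   expected at stop [-2.51  1.84]
panF t1.png shift 0.25 -1.0 0.99
panF t2.png shift 0.25 -0.5 0.98
panF t3.png shift 0.0 0.0 1.0
   expected at stop [-1.71  1.05]
```

The tray and pan positions match the empty, level image, so the beam is level. I'll move clear and check that w200 and w50 are on the mat.

Call:
{"name": "jog_arm", "arguments": {
  "motion": [
    [-0.02,-0.045,0,0,0,0,-0.4],
    [-0.02,-0.045,0,0,0,0,-0.4],
    [-0.02,-0.045,0,0,0,0,-0.4],
    [-0.02,-0.045,0,0,0,0,-0.4],
    [-0.02,-0.045,0,0,0,0,-0.4]
  ]
}}

```text
time_s: 33.3
ee_pos: [0.2464, -0.5068, 0.2211]
eef_rot: [3.141, 0.0, 1.571]
force: [0.6, -0.3, -0.4]
grip_width: 0.0283
grip_force: 0.0
```

Call:
{"name": "jog_arm", "arguments": {
  "motion": [
    [-0.01,-0.04,0,0,0,0,-0.4],
    [0,-0.02,0,0,0,0,-0.4],
    [0,0,0,0,0,0,-0.4],
    [0,0,0,0,0,0,-0.4],
    [0,0,0,0,0,0,-0.4]
  ]
}}

```text
time_s: 33.8
ee_pos: [0.1893, -0.5162, 0.221]
eef_rot: [3.141, 0.0, 1.572]
force: [0.8, -0.2, -0.3]
grip_width: 0.0281
grip_force: 0.0
```

```bash
python3 - <<'E'
from tilt import *
s=snap("side");a=snap("top");cv2.imwrite("s4.png",s);cv2.imwrite("t4.png",a);tilt("s4.png")
print(ctrl.get_obs()["ee_pos"]);blobs(a)
p0=np.load("t0.npy")
for n,X in {"cap":[.437,.162,.011],"ring":[.394,-.15,.012],"cleaner":[.619,.384,.04],"slide":[.625,-.38,.03],"driver":[.71,-.02,.01],"w200":[.486,-.354,.03],"w50":[.408,-.363,.02],"tray":[.694,.186,.093]}.items():
    u,v=proj("top",X)[0].round().astype(int);r=15
    R=cv2.matchTemplate(a[v-r-8:v+r+9,u-r-8:u+r+9],p0[v-r:v+r+1,u-r:u+r+1],cv2.TM_CCOEFF_NORMED);_,m,_,l=cv2.minMaxLoc(R);print(n,l[0]-8,l[1]-8,round(m,2))
E
```

```text
flow [[0.10000000149011612, -8.0], [-0.0, -8.0], [0.10000000149011612, -7.900000095367432], [-0.8999999761581421, -7.599999904632568], [0.4000000059604645, -7.699999809265137], [-0.0, -7.699999809265137], [0.30000001192092896, -8.399999618530273], [0.5, -8.0], [-0.10000000149011612, -0.30000001192092896], [0.30000001192092896, -7.900000095367432], [0.4000000059604645, -8.100000381469727], [0.10000000149011612, -7.599999904632568], [0.10000000149011612, -7.900000095367432]] per26mm [ 0.15 -7.98]
rise mm [24.8 24.9 25.  25.2 25.7 25.8 25.9 25.9 26.2 26.2 26.3 27.5] beam 0.001
[ 0.18935105 -0.51616358  0.22089175]
top [426 240  14  14 144] [432.5 246.6] [ 0.4871 -0.356   0.025 ]
top [430 277  10   7  44] [435.5 280.3] [ 0.4077 -0.3607  0.025 ]
cap 0 0 1.0
ring 0 0 0.97
cleaner 0 0 1.0
slide 0 0 1.0
driver 0 0 1.0
w200 0 0 1.0
w50 0 0 1.0
tray 0 0 0.83
```

The beam measures 0.001 rad, and the unused weights and the bystanders have not moved. I'm handing in.

```bash
python3 -c "
from station import ctrl
print(ctrl.hand_in())"
```

```text
the job is handed in; nothing more can be done
None
```

I loaded the flange, bracket, housing and slot nut into the tray (there was no gear) and balanced them with the 400 g and 100 g weights. The beam measured level (0.001 rad), the 200 g and 50 g weights are still on the mat, the other things on the bench had not moved, and the job is handed in with no verdict shown; the one rough moment was setting the bracket down, which pressed it on the tray with about 46 N at the wrist, though it stayed upright.

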